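Sort two lens rings with a plug gauge

ROBOT

A 6-joint arm with a two-finger parallel gripper is mounted at the origin on the work surface. World frame = base frame: x ahead of the robot, y to its left, z up, the work surface at z = 0. Lengths are in mm, angles in rad, forces in N, time in s.
With the tool pointing down it reaches from about 275 to 825 mm from the base axis. Payload 5.2 kg.
Tool frame: the origin (TCP) lies at the very end of the fingers, on their centre line; the grasp point (between the pads) lies 19 mm behind it; z points along the fingers, y is the direction in which the jaws open and shut (so a half turn about z gives the same grasp; the last joint's range is limited). The gripper opens to 93 mm and grips with 3 to 60 N. Pads are 15 mm wide; open, the fingers measure 128 mm over their backs; the gripper's body (75 mm by 188 mm) begins 65 mm behind the grasp point.
Start: joints at [1.132, 0.259, 1.535, -0, 1.348, -0.203], TCP at [128.469, 534.79, 218.653] pointing down, gripper open.
Joint ranges: [-3.14, 3.14], [-0.91, 2.08], [0.19, 2.58], [-1.22, 4.36], [0.22, 2.71], [-3.12, 3.12]. Speed limits (rad/s): [2.57, 2.57, 3.14, 3.14, 3.14, 3.14].

INTERFACE

Orientations are given as [roll, pitch, yaw] about the fixed x, y, z axes, in that order (R = Rz(yaw) Ry(pitch) Rx(roll)).
In Python, from bench import robot gives the robot as it stands. The module is installed in compiled form; this text tells all that it offers. Calls block until the motion is done:
- robot.move_ptp(position, orientation): joint-space move of the TCP to a pose.
- robot.move_linear(position, ori=None, speed=150, f_stop=None): straight line of the TCP; ori=None keeps the orientation; speed is the mean speed in mm/s. With f_stop (N) it stops when the force on the tool has changed by that much, and returns True; else False.
- robot.move_j(angles): joint-space move.
- robot.move_gripper(opening): opening from 0.0 (shut) to 1.0 (fully open); the grip force is fixed at half the most; returns when the fingers have stopped.
- robot.sleep(seconds).
- robot.inverse_kinematics(position, orientation): joint angles nearest the present ones, or None.
- robot.get_image(name): name is "scene" or "side" or "wrist"; returns a dict with "img" (480x640x3 uint8, blue, green, red), "fovy" (degrees; the focal length in pixels is half the picture's height over the tangent of half this angle, whatever the lens; pixels are square), "cx", "cy" (the principal point, pixels), "eye" and "orientation" of the camera in the world. Camera axes: x right, y down, z forward; pixel columns grow to the right and rows downward; lengths in mm; the calibration is good to about 2 mm. A picture is of the moment at which its call begins. There is no depth.
A pose or a line that the arm cannot do raises robot.MotionError and nothing moves.
- robot.hand_in(): hands the job in, once; it reports no verdict.
Readings, each from a call of its own:
- robot.current_t(): time.
- robot.current_qpos(): joint angles.
- robot.current_joint_vel(): joint speeds.
- robot.current_joint_efforts(): joint torques, N m.
- robot.current_tcp_pos(): TCP position.
- robot.current_eef_rot(): TCP orientation.
- robot.current_contact_force(): force on the tool from outside, world axes, zero at the start.
- robot.current_ft_torque(): the same for the moment, N m.
- robot.current_gripper_width(): opening from 0.0 (shut) to 1.0 (fully open).
Only numpy, scipy, OpenCV 4.12 (cv2) and the standard library are available. Lean on these libraries where they do the work, as an engineer would, in place of code of your own. Each camera call takes 0.05 s, during which the arm holds its last target. There are 200 camera calls.

TASK

Two black lens rings stand on the inspection bench: try the blue-handled plug gauge on both, first on the one with the narrow bore, where it stops at the mouth, then lower it into the one with the wide bore and leave it standing there on the bench inside the ring. Then set the narrow-bored ring flat in the red reject tray. Do not drop the gauge or the ring from a height.

Things in the scene. Friction and masses are not known exactly. Their poses are not given: they have to be found in the camera images.
- gauge_handle (a point): Middle of the blue handle (24 mm diameter, 65 mm long) of the upright plug gauge, 115 mm tall, 0.28 kg. Below the handle is a steel plug, 36 mm diameter, 50 mm long, its nose tapering over the last 6 mm to a flat 26 mm foot. The point is on the axis, 85 mm above the foot; z points up. It starts in a loose 12 mm deep socket of a fixed grey block (80 x 80 x 20 mm): lift it straight out.
- ring_wide_center (a point): Centre of the black lens ring (bright top face) with the wide bore: outside diameter 62 mm, through bore 46 mm, 36 mm high, 0.1 kg, loose, flat on the bench. The point is on the axis, 18 mm above its underside; z points up. The gauge passes freely until its foot is on the bench, the middle of its handle then 67 mm above this point.
- ring_tight_center (a point): Centre of the black lens ring (bright top face) with the narrow bore: outside diameter 62 mm (grip it here), through bore 30 mm, 36 mm high, 0.1 kg, loose, flat on the bench. The point is on the axis, 18 mm above its underside; z points up. The gauge stops with its nose about 2 mm into the mouth, the middle of its handle then about 101 mm above this point.
- tray: Red open reject tray, fixed to the bench, 180 mm along its x, 160 mm along its y, 22 mm high with 4 mm walls and a floor about 4 mm thick; the origin is the centre of its underside.
Not all that is in view belongs to the job. There is more than one size of the tray; the one meant has the size given above. There is more than one size of the part that bears gauge_handle; the job needs the larger.

How it is judged:
By the outcome, as a careful person would: the job done as asked, in the order asked, and still so for the second after the job is handed in, with the robot touching nothing.
It also fails if it takes over 54 s, if anything falls off the work surface, if the arm or the gripper's body presses on something with over 40 N, if the wrist force passes 120 N, or if a joint passes its speed limit or range.

## Working session

There is one attempt and no reset: what is moved stays moved. The work goes in short steps, each a Python script; the robot and the scene stay as the last script left them, time stands still between calls to the robot, and variables do not carry over. Pictures are saved under pics/ and viewed, on a budget of 10 in all, crops included, one or two more only if the job needs it, and the job is handed in when it is done.

```bash
mkdir -p pics; cat > h.py <<'E'
import numpy as np, cv2
from bench import robot
from scipy.spatial.transform import Rotation as Rot
def cap(n,save=None):
    d=robot.get_image(n)
    if save: cv2.imwrite(f'pics/{save}.png',d['img'])
    return d
def RM(d):
    o=np.array(d['orientation'],float)
    return o if o.shape==(3,3) else Rot.from_euler('xyz',o).as_matrix()
def ray(d,u,v,z):
    f=d['img'].shape[0]/2/np.tan(np.radians(d['fovy'])/2)
    w=RM(d)@np.array([(u-d['cx'])/f,(v-d['cy'])/f,1]); e=np.array(d['eye'],float)
    return e+w*(z-e[2])/w[2]
def proj(d,p):
    f=d['img'].shape[0]/2/np.tan(np.radians(d['fovy'])/2)
    c=RM(d).T@(np.array(p,float)-np.array(d['eye']))
    return np.array([d['cx']+f*c[0]/c[2],d['cy']+f*c[1]/c[2]])
E
python3 - <<'E'
from h import *
for n in ('scene','side','wrist'):
    d=cap(n,n+'0'); print(n,d['fovy'],d['cx'],d['cy'],d['eye'],d['orientation'],d['img'].shape)
print(robot.current_eef_rot(),robot.current_t())
E
```

```text
scene 50.02951985083885 324.26881956369857 246.41063353406153 [ 924.9067186  -660.99148901  913.09259512] [-2.3542605   0.00831872  0.64601134] (480, 640, 3)
side 45.033710470106236 317.96082022569175 240.46536392279586 [-216.4268633  -685.64816373  802.82568749] [-2.238047   -0.01706958 -0.73934953] (480, 640, 3)
wrist 71.30017780474087 323.1999408923356 240.10056590468912 [ 46.86785656 555.78009602 383.61702895] [2.83851477e+00 1.56940620e-03 1.33395374e+00] (480, 640, 3)
[-3.14026230e+00 -2.35072570e-04  2.90582076e+00] 0.15
```

View pics/scene0.png

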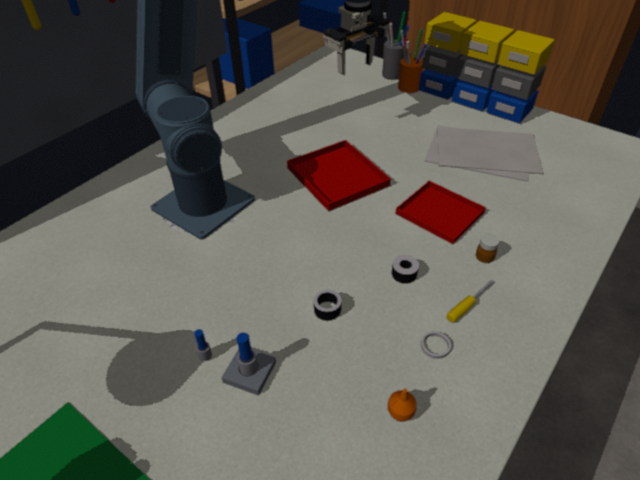

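View pics/side0.png

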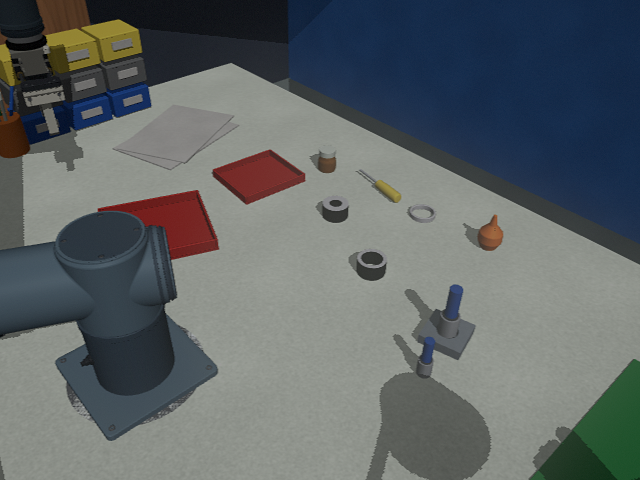

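The scene view shows the gauge on its block at about (245,360), the wide ring at (328,305), the tight ring at (405,268) and the trays at (340,175) and (441,210). The side view agrees, with the rings at (371,260) and (335,206) and the gauge at (452,310).

```bash
cat > m.py <<'E'
from h import *
def comps(mask,amin):
    n,l,s,c=cv2.connectedComponentsWithStats(mask.astype(np.uint8))
    return [(l==i).astype(np.uint8) for i in range(1,n) if s[i,4]>amin]
E
python3 - <<'E'
from m import *
ims={n:dict(cap(n)) for n in('scene','side')}
pts={'wide':((328,299),(371,256),36),'tight':((405,263),(335,202),36),'gaugetop':((243,338),(456,288),123)}
for k,(a,b,z) in pts.items():
    print(k,ray(ims['scene'],*a,z)[:2].round(1),ray(ims['side'],*b,z)[:2].round(1))
for n,d in ims.items():
    b,g,r=[d['img'][...,i].astype(int) for i in range(3)]
    for m in comps((r>70)&(g<50)&(b<50)&(r>2*g+20),800):
        c=cv2.findContours(m,0,2)[0][0]; h=cv2.convexHull(c)
        p=cv2.approxPolyDP(h,6,True)[:,0]
        print(n,m.sum(),'rim' ,[ray(d,*q,22)[:2].round(0).tolist() for q in p], p.tolist())
E
```

```text
wide [493.9 -87.8] [497.1 -86. ]
tight [573.6 106.1] [577.3 106.1]
gaugetop [ 465.9 -312.7] [ 464.1 -310.9]
scene 2980 rim [[157.0, 457.0], [365.0, 373.0], [304.0, 167.0], [172.0, 230.0], [131.0, 339.0]] [[346, 141], [389, 179], [328, 209], [304, 179], [316, 156]]
scene 2767 rim [[460.0, 432.0], [631.0, 419.0], [626.0, 246.0], [457.0, 260.0]] [[429, 181], [484, 207], [452, 243], [396, 213]]
side 1782 rim [[586.0, 280.0], [446.0, 281.0], [455.0, 430.0], [619.0, 419.0]] [[290, 176], [245, 196], [213, 170], [266, 151]]
side 3557 rim [[281.0, 160.0], [191.0, 196.0], [157.0, 460.0], [373.0, 378.0]] [[217, 248], [171, 258], [98, 209], [197, 190]]
```

```bash
python3 - <<'E'
from h import *
import pickle
robot.move_ptp([500,40,300],[np.pi,0,np.pi])
d=cap('wrist','w1'); print(d['eye'],d['orientation'],robot.current_t(),robot.current_tcp_pos())
pickle.dump(d,open('w1.pkl','wb'))
for k,p in dict(wide=(495,-87,36),tight=(575,106,36),g=(465,-312,123)).items(): print(k,proj(d,p).round())
E
```

```text
[416.07586739  42.28191679 465.61188147] [ 2.83835524e+00 -2.37005331e-04  1.57067270e+00] 2.5333 [499.85911807  40.81987367 299.90854506]
wide [223. 199.]
tight [370. 257.]
g [-24. 186.]
```

View pics/w1.png

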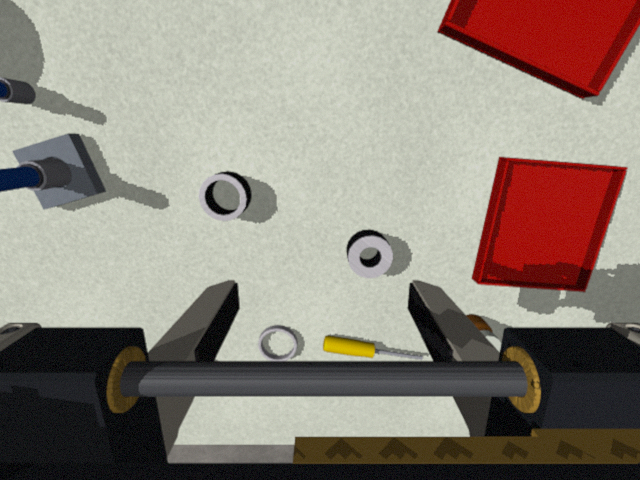

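The wrist view shows the wide ring at (223,195), the tight ring at (370,255), the nearer tray at (500–625,158–290), and the gauge and its block at the left edge (60,170). Next I measure the ring tops and the tray corners.

```bash
cat >> m.py <<'E'
def ringtop(d,guess,z=36,R=31,show=True):
    """bright, smooth grey annulus top: radial edge search, outer edge fit"""
    u,v=proj(d,[*guess,z]).round().astype(int)
    rp=int(np.linalg.norm(proj(d,[guess[0]+R,guess[1],z])-proj(d,[*guess,z]))*1.7)
    x0,y0=max(u-rp,0),max(v-rp,0)
    im=d['img'][y0:v+rp,x0:u+rp].astype(int)
    # ring tops are bluish-neutral: bench is yellowish -> b-r
    m=((im[...,0]-im[...,2])>4)&(im.sum(2)>330)
    m=cv2.morphologyEx(m.astype(np.uint8),cv2.MORPH_CLOSE,np.ones((3,3)))
    c=comps(m,30)
    if not c: return None,im
    big=max(c,key=lambda q:q.sum())
    cn=max(cv2.findContours(big,0,1)[0],key=len)
    w=np.array([ray(d,q[0]+x0,q[1]+y0,z)[:2] for q in cn[:,0]])
    (cx,cy),r=cv2.minEnclosingCircle(w.astype(np.float32))
    return (np.array([cx,cy]),r,int(big.sum())),im
E
python3 - <<'E'
from m import *
import pickle
d=pickle.load(open('w1.pkl','rb')); im=d['img']
print('bench',im[300:330,330:350].reshape(-1,3).mean(0),'top',im[270:273,366:374].reshape(-1,3).mean(0))
for g in((495,-87),(575,106)): print(ringtop(d,g)[0])
b,g,r=[im[...,i].astype(int) for i in range(3)]
for m in comps((r>60)&(g<50)&(r>2*g+20),2000):
    c=max(cv2.findContours(m,0,2)[0],key=len); p=cv2.approxPolyDP(cv2.convexHull(c),5,True)[:,0]
    W=np.array([ray(d,*q,22)[:2] for q in p]); print(p.tolist(),W.round(),[round(np.linalg.norm(W[i]-W[i-1])) for i in range(len(W))])
B=np.array([ray(d,*q,20)[:2] for q in((14,153),(81,134),(105,193),(45,209))]);print('block',B.round(),B.mean(0))
E
```

```text
bench [190.71833333 205.35666667 201.45666667] top [182.70833333 178.04166667 181.70833333]
None
None
[[639, 0], [639, 24], [596, 95], [438, 31], [452, 0]] [[269. 401.]
 [293. 407.]
 [369. 376.]
 [300. 176.]
 [269. 189.]] [212, 25, 82, 212, 33]
[[499, 158], [625, 168], [584, 290], [479, 283], [472, 277]] [[444. 269.]
 [457. 435.]
 [631. 422.]
 [620. 268.]
 [611. 256.]] [167, 167, 175, 155, 15]
block [[ 438. -356.]
 [ 414. -265.]
 [ 489. -249.]
 [ 511. -335.]] [ 463.19162622 -301.3762278 ]
```

```bash
sed -i 's/m=((im\[...,0\]-im\[...,2\])>4)&(im.sum(2)>330)/m=((im[...,0]-im[...,1])>-4)\&(im.sum(2)>300)/' m.py
python3 - <<'E'
from m import *
import pickle
d=pickle.load(open('w1.pkl','rb'))
for g in((495,-87),(575,106)): print(ringtop(d,g)[0])
out={}
def blue(d):
    b,g,r=[d['img'][...,i].astype(int) for i in range(3)]
    for m in comps((b>70)&(b>r*1.6)&(b>g*1.4),100):
        c=max(cv2.findContours(m,0,2)[0],key=len); (u,v),rr=cv2.minEnclosingCircle(c); print(' blue',(round(u),round(v)),round(rr,1),int(m.sum()),ray(d,u,v,123)[:2].round(1))
for name,P,yaw in(('rings',(615,10,300),np.pi),('g',(548,-311,300),np.pi),('g',(380,-311,300),0),('rings',(455,10,300),0)):
    robot.move_ptp(P,[np.pi,0,yaw])
    d=cap('wrist',f'v_{name}_{int(yaw)}'); pickle.dump(d,open(f'v_{name}_{int(yaw)}.pkl','wb'))
    print(name,yaw,np.round(d['eye']),robot.current_t())
    if name=='g': blue(d)
    else:
        for g in((495,-87),(575,106)): print(ringtop(d,g)[0])
I=[cv2.imread(f'pics/v_{n}.png') for n in('g_3','g_0','rings_3','rings_0')]
cv2.imwrite('pics/mos.png',cv2.resize(np.vstack([np.hstack(I[:2]),np.hstack(I[2:])]),(800,600)))
E
```

```text
(array([492.4230957 , -87.89322662]), 31.082948684692383, 822)
(array([575.04321289, 105.97418213]), 31.30691146850586, 1182)
rings 3.141592653589793 [532.  12. 465.] 3.1333
(array([492.86865234, -88.13199615]), 30.862516403198242, 1035)
(array([574.7376709 , 106.57290649]), 31.615182876586914, 1501)
g 3.141592653589793 [ 465. -308.  466.] 4.425
 blue (293, 30) 10.4 279 [ 374.8 -335.3]
 blue (322, 133) 12.5 476 [ 462.6 -309.7]
g 0 [ 463. -309.  466.] 6.95
 blue (324, 136) 12.3 470 [ 462.9 -309.5]
 blue (348, 221) 10.0 185 [ 377.5 -335.4]
rings 0 [538.  11. 466.] 8.25
(array([491.96655273, -88.04642487]), 31.836719512939453, 880)
(array([574.99273682, 106.1776886 ]), 31.057098388671875, 1774)
```

View pics/mos.png

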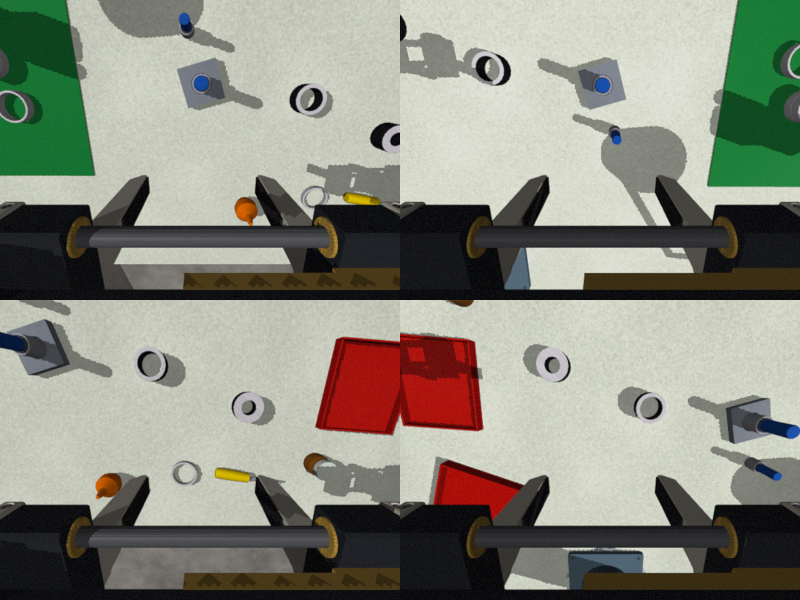

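The gauge is at (462.7,-309.6), the wide ring at (492.4,-88) and the tight ring at (574.9,106.2), all consistent to under 1 mm across views. I'll pick up the gauge and try it on the tight ring.

```bash
python3 - <<'E'
from m import *
O=[np.pi,0,0]
robot.move_ptp([462.7,-309.6,170],O)
robot.move_gripper(0.6)
robot.move_linear([462.7,-309.6,74],speed=100)
robot.move_gripper(0.0)
print('w',robot.current_gripper_width()*93,robot.current_tcp_pos(),robot.current_contact_force())
robot.move_linear([462.7,-309.6,150],speed=80)
print('w',robot.current_gripper_width()*93,robot.current_contact_force())
robot.move_linear([574.9,106.2,150],speed=200)
robot.sleep(0.2)
cap('scene','c_sc'); cap('side','c_si')
robot.move_linear([574.9,106.2,112],speed=60)
s=robot.move_linear([574.9,106.2,95],speed=15,f_stop=5)
print('stop',s,robot.current_tcp_pos(),robot.current_contact_force(),robot.current_t())
robot.sleep(0.3)
a=cap('scene','d_sc')['img'];b=cap('side','d_si')['img']
c=lambda i,u,v:cv2.resize(i[v-90:v+60,u-100:u+100],(400,300),interpolation=cv2.INTER_CUBIC)
cv2.imwrite('pics/d.png',np.hstack([c(a,405,265),c(b,335,205)]))
E
```

```text
w 23.65774639355492 [ 462.77022209 -309.71293997   74.19643273] [ 0.41440161 -0.34473297  1.45258512]
w 23.528815403737536 [-1.49991304 -0.10834566 -2.07917809]
stop True [574.98192426 105.61167559  99.67575303] [ 0.96105913 -0.99367243  2.22662787] 17.3333
```

View pics/d.png

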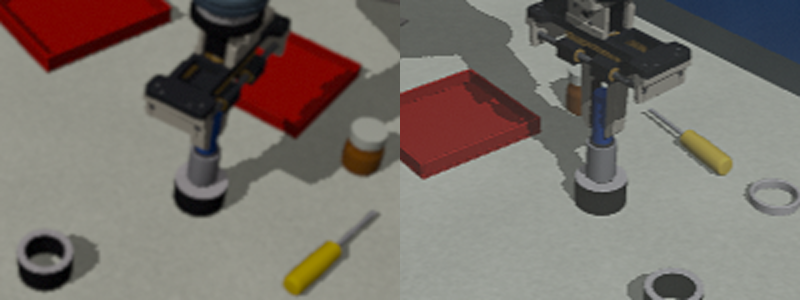

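The gauge sits in the narrow mouth, stopped at TCP z = 99.7 (about 100 expected). Next is the wide ring.

```bash
python3 - <<'E'
from m import *
robot.move_linear([574.9,106.2,150],speed=80)
robot.move_linear([492.4,-88,150],speed=200)
robot.sleep(0.2)
s=robot.move_linear([492.4,-88,76],speed=60,f_stop=8)
print(s,robot.current_tcp_pos())
if not s:
    s=robot.move_linear([492.4,-88,64],speed=15,f_stop=5)
    print('stop',s,robot.current_tcp_pos(),robot.current_contact_force())
    p=robot.current_tcp_pos()
    if s and p[2]<70:
        robot.move_gripper(0.5); robot.sleep(0.2)
        robot.move_linear([p[0],p[1],170],speed=120)
        # look at tight ring from above (yaw 0: camera on x+84 side)
        robot.move_ptp([492,106,170],[np.pi,0,0]); robot.sleep(.1)
        d=cap('wrist','e_w'); print(ringtop(d,(575,106))[0])
print(robot.current_t())
a=cap('scene')['img'];b=cap('side')['img']
c=lambda i,u,v:cv2.resize(i[v-90:v+60,u-100:u+100],(400,300),interpolation=cv2.INTER_CUBIC)
cv2.imwrite('pics/e.png',np.vstack([np.hstack([c(a,328,290),c(b,371,250)]),cv2.resize(d['img'],(800,300)) if s else np.zeros((1,800,3))]))
E
```

```text
False [492.75101726 -88.13924134  76.43205484]
stop True [492.3010548  -87.9653321   66.17589098] [-0.1734428   0.15380312  4.56605257]
(array([574.29870605, 107.21338654]), 30.940319061279297, 3278)
24.7417
```

View pics/e.png

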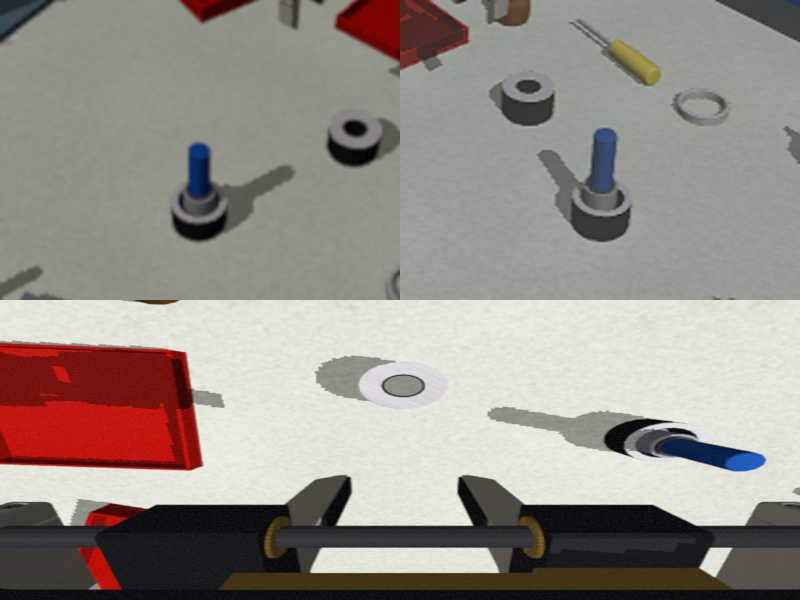

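The gauge is standing upright in the wide ring with its foot on the bench. Next I'll move the tight ring to the tray.

```bash
python3 - <<'E'
from m import *
x,y=574.6,106.7
robot.move_gripper(1.0)
robot.move_linear([x,y,100],speed=150)
robot.move_linear([x,y,4],speed=80,f_stop=10)
robot.move_gripper(0.0)
print('w',robot.current_gripper_width()*93,robot.current_tcp_pos())
z0=robot.current_tcp_pos()[2]
robot.move_linear([x,y,95],speed=100)
print('w',robot.current_gripper_width()*93,robot.current_contact_force())
robot.move_linear([537,346,95],speed=180)
robot.move_linear([537,346,z0+14],speed=80)
s=robot.move_linear([537,346,z0+1],speed=15,f_stop=4)
print('stop',s,robot.current_tcp_pos(),z0,robot.current_contact_force(),robot.current_t())
cap('scene','f_sc')
p=robot.current_tcp_pos()
if s and p[2]-z0<6.5:
    robot.move_gripper(0.8); robot.sleep(.2)
    robot.move_linear([p[0],p[1],130],speed=120)
    robot.move_linear([p[0]-90,p[1]-60,200],speed=200)
    print(robot.current_t(),robot.current_contact_force())
w=cap('wrist');a=cap('scene')['img'];b=cap('side')['img']
r=ringtop(w,(537,346),z=40)[0]; print(r)
c=lambda i,u,v:cv2.resize(i[v-75:v+75,u-100:u+100],(400,300),interpolation=cv2.INTER_CUBIC)
cv2.imwrite('pics/g.png',np.vstack([np.hstack([cv2.resize(a,(400,300)),cv2.resize(b,(400,300))]),np.hstack([c(a,400,230),cv2.resize(w['img'],(400,300))])]))
E
```

```text
w 62.30139883230457 [574.66633876 106.62588729   4.14883532]
w 62.27879896450023 [ 0.46146597 -0.37531468 -0.49794688]
stop True [536.90963311 345.94432764   8.13032355] 4.148835321864521 [0.31692136 0.35698267 4.76436431] 32.8833
35.5667 [-0.07806501 -1.65662798  0.22480473]
(array([536.84594727, 347.57583618]), 31.619152069091797, 3005)
```

View pics/g.png

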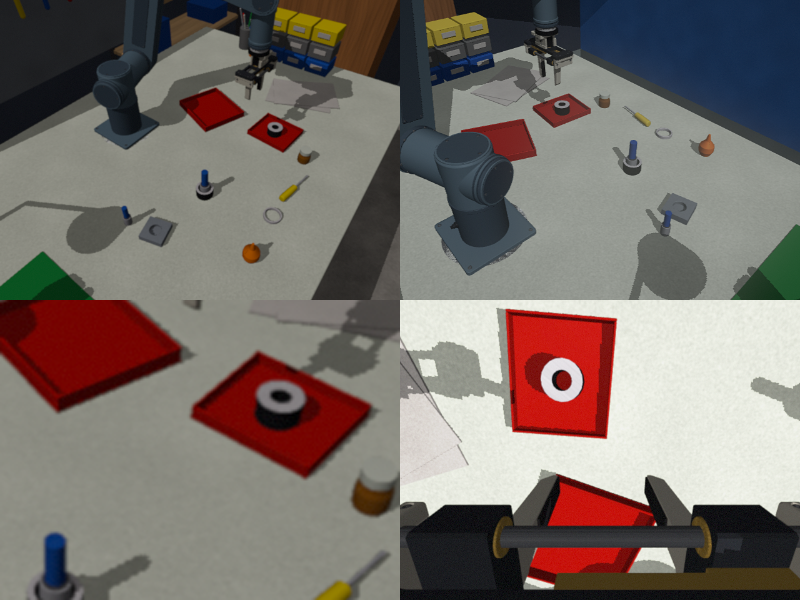

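The ring lies flat near the middle of the tray that fits 180 x 160 mm (the other one's side measures 212 mm). The gauge still stands in the wide ring and the gripper is clear of everything, so I'm handing in.

```bash
python3 -c "
from bench import robot
print(robot.hand_in(),robot.current_t())"
```

```text
the job is handed in; nothing more can be done
the job is handed in; nothing more can be done
```

The job is done and was handed in after about 36 s of the 54 s allowed; hand-in reports no verdict.

- **Narrow ring:** I lifted the larger gauge straight out of its block and lowered it onto this ring first. It stopped at the mouth at TCP z = 99.7 mm, where 100 was expected.
- **Wide ring:** I then lowered the gauge into this ring until its foot reached the bench, at TCP z = 66.2 mm against 66 expected, and released it. The last pictures show it standing upright in the ring.
- **Tray:** I set the narrow ring down in the 180 x 160 mm red tray. It touched the floor 4.0 mm above bench level before I opened the gripper. The last wrist picture shows it flat near the tray's middle, at about (537, 348).

No check failed. The tray measured only roughly, about 167 x 175 mm along its visible rims. I chose it because the other tray's side measured about 212 mm.

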